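Find the rocking cover plate and hold it down for tacking

TASK

One of the four identical aluminium cover plates in the blue frame does not sit properly: press on them to find the one that rocks or gives, then press that one down at its middle until it lies flat on its seat, and finish while still holding it down there with the fingertips, ready to be tacked. Only touch and press the plates: do not lift or pry any of them out, and leave the nut, ring, bolt and the things around the frame where they are.

Things in the scene. Friction and masses are not known exactly. Their poses are not given: they have to be found in the camera images.
- frame: Blue frame fixed on the bench, 240 mm (y) by 292 mm (x from -120 to +172 mm), 42 mm high, wide rim on +x. Origin on the bench, midway between the four pockets, whose centres lie at x, y = +-56 mm. Turned up to 0.4 rad. Plate tops stand 2 to 6 mm above it; pockets differ in depth, so height alone does not tell the loose plate.
- cover_1: One of four identical square aluminium plates, 80 x 80 x 10 mm, 0.14 to 0.23 kg, orange dot at the middle, dark rivet near each corner, lying loosely in an 84 mm pocket of the blue frame. Origin: centre of its underside, z up; sides parallel to the frame's x and y. Which number lies in which pocket, and which plate is loose, change every time.
- cover_2: One of four identical square aluminium plates, 80 x 80 x 10 mm, 0.14 to 0.23 kg, orange dot at the middle, dark rivet near each corner, lying loosely in an 84 mm pocket of the blue frame. Origin: centre of its underside, z up; sides parallel to the frame's x and y. Which number lies in which pocket, and which plate is loose, change every time.
- cover_3: One of four identical square aluminium plates, 80 x 80 x 10 mm, 0.14 to 0.23 kg, orange dot at the middle, dark rivet near each corner, lying loosely in an 84 mm pocket of the blue frame. Origin: centre of its underside, z up; sides parallel to the frame's x and y. Which number lies in which pocket, and which plate is loose, change every time.
- cover_4: One of four identical square aluminium plates, 80 x 80 x 10 mm, 0.14 to 0.23 kg, orange dot at the middle, dark rivet near each corner, lying loosely in an 84 mm pocket of the blue frame. Origin: centre of its underside, z up; sides parallel to the frame's x and y. Which number lies in which pocket, and which plate is loose, change every time.
- pad (a joint): Hidden spring pad, 12 mm wide, under the middle of the loose plate (place not given), m. 0 = up: the plate balances on it 5 mm over its seat and rocks at 1 N near an edge (sinks about 3 mm at 30 mm from the middle). 0.005 = plate flat on its seat. Pressed at the middle it starts to sink at 5 N, lies flat at 12 N, springs up if released. Sound plates do not give.
- nut: Brass hex nut, 25 mm across, 16 mm high, standing on the frame between the four plates. Leave alone. Origin: underside centre.
- clamp_ring: Steel clamp ring, 42 mm across, 14 mm high, on the frame's wide rim. Leave alone. Origin: underside centre.
- bolt: Bolt standing on its head, 44 mm high, head 30 mm across, on the frame's wide rim. Leave alone. Origin: underside centre.
- flange: Copper-brown flange ring lying on the bench, 150 mm across, 14 mm high. Leave alone. Origin: underside centre.
- hammer: Hammer with a wooden handle lying on the bench. Leave alone.
- brush: Wooden-handled brush lying on the bench. Leave alone.
- spray_can: Upright spray can, 64 mm across, 170 mm high. Leave alone. Origin: underside centre.
Mind the look-alikes: they are no part of the job. What is shaped like the cover_1 but green or turquoise is not meant.

How it is judged:
By the outcome, as a careful person would: the job done as asked, in the order asked, and still so for the second after the job is handed in, while the arm keeps its last pose, push and grip.
It also fails if it takes over 64 s, if anything falls off the work surface, if the arm or the gripper's body presses on something with over 40 N, if the wrist force passes 120 N, or if a joint passes its speed limit or range.

ROBOT

A 6-joint arm with a two-finger parallel gripper is mounted at the origin on the work surface. World frame = base frame: x ahead of the robot, y to its left, z up, the work surface at z = 0. Lengths are in m, angles in rad, forces in N, time in s.
With the tool pointing down it reaches from about 0.275 to 1 m from the base axis. Payload 8.4 kg.
Tool frame: the origin (TCP) lies on the centre line of the jaws, within the pads' length; the fingertips stand 17 mm ahead of it and the grasp point (between the pads) lies 2 mm behind it (bot.tcp_to_tips is the z of the fingertips in the tool frame, in m); z points along the fingers, y is the line along which they close (so a half turn about z gives the same grasp; the last joint's range is limited). The gripper opens to 85 mm and grips with 20 to 120 N. Pads are 22 mm wide; open, the fingers measure 114 mm over their backs; the gripper's body (76 mm by 85 mm) begins 54 mm behind the grasp point. The pads swing forward as they close: fully open they stand 13 mm farther back than shut.
Start: joints at [-1.209, 0.353, 1.633, -0, 1.155, -0.002], TCP at [0.222, -0.584, 0.248] pointing down, gripper open.
Joint ranges: [-2.63, 2.63], [-0.92, 2.1], [0.06, 2.66], [-1.3, 4.44], [0, 2.69], [-3.02, 3.02]. Speed limits (rad/s): [2.22, 2.22, 2.79, 3.14, 3.14, 3.14].

INTERFACE

Orientations are given as a unit quaternion [x, y, z, w].
In Python, from workcell import bot, hand, kinematics, get_obs, vision, hand_in gives the robot as it stands. The module is installed in compiled form; this text tells all that it offers. Calls block until the motion is done:
- bot.reach(position, orientation): joint-space move of the TCP to a pose.
- bot.servo_line(position, ori=None, velocity=0.15): straight line of the TCP; ori=None keeps the orientation; velocity is the mean speed in m/s.
- bot.goto_joints(angles): joint-space move.
- hand.move_gripper(opening, strength=None): finger opening in m; strength is the grip in N (None keeps the last); returns when the fingers have stopped.
- bot.dwell(seconds).
- kinematics.solve_ik(position, orientation): joint angles nearest the present ones, or None.
- get_obs(): the state.
- vision.read_camera(name): name is "scene" or "top" or "wrist"; returns a dict with "frame" (384x512x3 uint8, red, green, blue), "intrinsics" (3x3 intrinsics, pixels), "view" (4x4, takes a point from world to camera coordinates). Camera axes: x right, y down, z forward; pixel columns grow to the right and rows downward; lengths in m; the calibration is good to about 2 mm. A picture is of the moment at which its call begins. There is no depth.
A pose or a line that the arm cannot do raises bot.IKError and nothing moves.
- hand_in(): hands the job in; it is judged then, once.
The state is a dict: "time_s": time; "joint_pos": joint angles; "joint_vel": joint speeds; "joint_efforts": joint torques, N m; "position": TCP position; "orientation": TCP orientation; "wrist_force": force on the tool from outside, world axes, zero at the start; "ft_torque": the same for the moment, N m; "gripper_width": finger opening in m; "grip_force": force on a finger pad.
Only numpy, scipy, OpenCV 4.12 (cv2) and the standard library are available. Lean on these libraries where they do the work, as an engineer would, in place of code of your own. Each camera call takes 0.05 s, during which the arm holds its last target. There are 200 camera calls.

## Working session

There is one attempt and no reset: what is moved stays moved. The work goes in short steps, each a Python script; the robot and the scene stay as the last script left them, time stands still between calls to the robot, and variables do not carry over. Pictures are saved under pics/ and viewed, at most 10 in all, crops included, and the job is handed in when it is done.

```bash
mkdir -p pics
python3 - <<'E'
from workcell import bot,hand,get_obs,vision
import cv2,numpy as np
for n in ("top","scene"):
    r=vision.read_camera(n); np.savez(f"pics/{n}.npz",**r)
    cv2.imwrite(f"pics/{n}0.png",cv2.resize(r["frame"][:,:,::-1],(800,600)))
    print(n,r["intrinsics"].round(1).tolist(),r["view"].round(3).tolist())
o=get_obs();print(o["time_s"],o["orientation"],o["wrist_force"],bot.tcp_to_tips)
E
```

```text
top [[488.7, 0.0, 259.7], [0.0, 488.7, 196.0], [0.0, 0.0, 1.0]] [[-0.013, -1.0, 0.006, -0.004], [-0.978, 0.011, -0.207, 0.554], [0.207, -0.008, -0.978, 1.6], [0.0, 0.0, 0.0, 1.0]]
scene [[432.1, 0.0, 258.6], [0.0, 432.1, 188.0], [0.0, 0.0, 1.0]] [[-0.47, 0.883, -0.015, 0.261], [0.581, 0.296, -0.758, -0.272], [-0.665, -0.365, -0.652, 1.522], [0.0, 0.0, 0.0, 1.0]]
0.1 [ 9.83499734e-01  1.80908506e-01 -1.29938713e-04 -6.07658233e-04] [0.17568236 0.0975342  0.06490574] 0.017
```

View pics/top0.png

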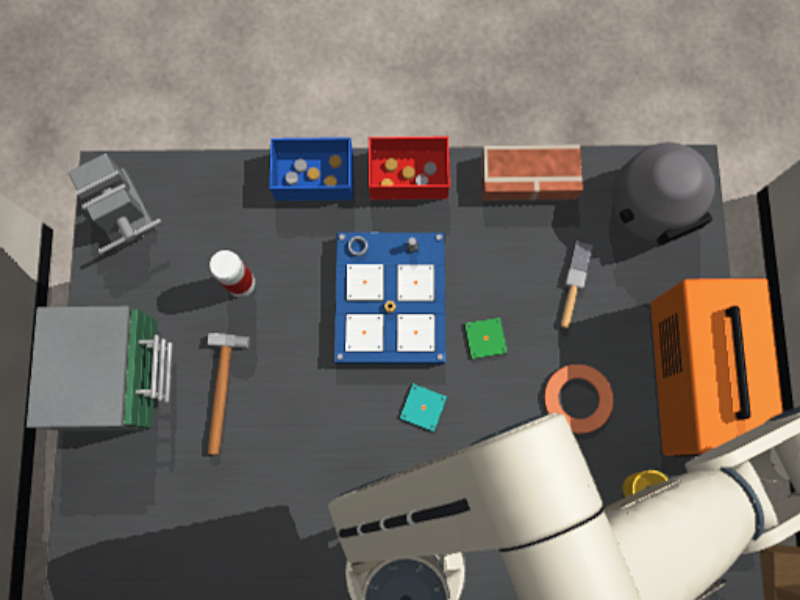

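```bash
cat > h.py <<'E'
import numpy as np
def ray(r,u,v,z):
    K,V=r["intrinsics"],r["view"]; R,t=V[:3,:3],V[:3,3]
    c=-R.T@t; d=R.T@np.linalg.inv(K)@[u,v,1]
    return c+d*(z-c[2])/d[2]
E
python3 - <<'E'
from h import *
import cv2
r=np.load("pics/top.npz"); 
hsv=cv2.cvtColor(r["frame"],cv2.COLOR_RGB2HSV)
w=((hsv[...,1]<60)&(hsv[...,2]>180)).astype(np.uint8)
w[:140]=0;w[240:]=0;w[:,:210]=0;w[:,290:]=0
n,l,s,c=cv2.connectedComponentsWithStats(w)
P=[]
for i in range(1,n):
    if s[i,4]>100:
        p=ray(r,*c[i],.046); b=cv2.minAreaRect(np.argwhere(l==i)[:,::-1].astype(np.float32)); print(c[i].round(1),s[i,2:],p.round(4),b[2]); P.append(p)
P=np.array(P); print(P.mean(0)); d=[np.linalg.norm(a-b).round(4) for a in P for b in P]; print(d)
f=r["frame"][140:240,205:295,::-1]; cv2.imwrite("pics/crop.png",cv2.resize(f,None,fx=6,fy=6,interpolation=cv2.INTER_CUBIC))
E
```

```text
[233. 180.] [ 23  23 516] [0.6138 0.08   0.046 ] 90.0
[265.7 180.1] [ 23  23 499] [ 0.6122 -0.0326  0.046 ] 90.0
[232.8 212.6] [ 24  24 548] [0.5    0.0809 0.046 ] 90.0
[265.9 212.6] [ 24  24 542] [ 0.4987 -0.0314  0.046 ] 90.0
[0.55618612 0.02421135 0.046     ]
[np.float64(0.0), np.float64(0.1126), np.float64(0.1138), np.float64(0.1601), np.float64(0.1126), np.float64(0.0), np.float64(0.1596), np.float64(0.1135), np.float64(0.1138), np.float64(0.1596), np.float64(0.0), np.float64(0.1123), np.float64(0.1601), np.float64(0.1135), np.float64(0.1123), np.float64(0.0)]
```

View pics/crop.png

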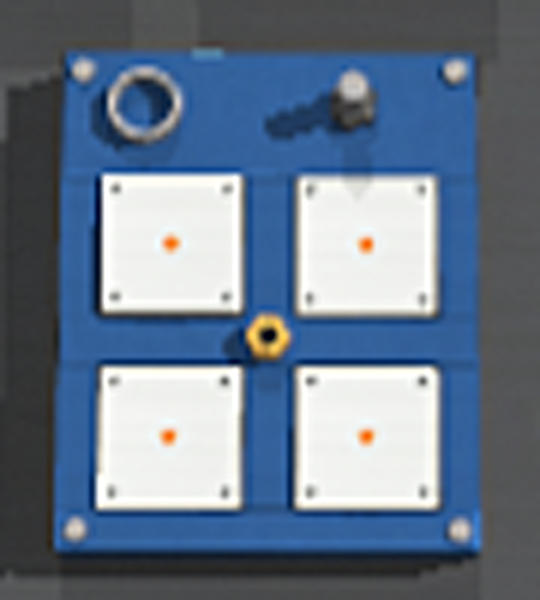

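```bash
cat >> h.py <<'E'
from workcell import bot,hand,get_obs
Q=[1,0,0,0]; T=bot.tcp_to_tips
C=np.array([[.6138,.08],[.6122,-.0326],[.5,.0809],[.4987,-.0314]])
def fz(): return get_obs()["wrist_force"][2]
def press(x,y,z0,step,fmax,zmin):
    bot.servo_line([x,y,z0+T],velocity=.1); bot.dwell(.1); b=fz(); z=z0; L=[]
    while z>zmin:
        z-=step; bot.servo_line([x,y,z+T],velocity=.02); o=get_obs(); f=o["wrist_force"][2]-b
        L.append((round(1e3*(o["position"][2]-T),2),round(f,2)))
        if f>fmax: break
    return b,L
E
python3 - <<'E'
from h import *
hand.move_gripper(0.0,20)
x,y=C[3]+[0,-.028]
bot.reach([x,y,.09+T],Q); print(get_obs()["time_s"])
print(press(x,y,.053,.0007,4,.040)); print(get_obs()["time_s"],get_obs()["gripper_width"])
bot.servo_line([x,y,.065+T],velocity=.1); print(get_obs()["time_s"])
E
```

```text
3.05
(np.float64(-1.0978965121866304), [(np.float64(52.65), np.float64(0.83)), (np.float64(51.62), np.float64(0.21)), (np.float64(50.83), np.float64(-0.03)), (np.float64(50.15), np.float64(0.49)), (np.float64(49.46), np.float64(0.55)), (np.float64(48.75), np.float64(0.29)), (np.float64(48.07), np.float64(1.01)), (np.float64(47.35), np.float64(1.06)), (np.float64(46.66), np.float64(1.43)), (np.float64(45.99), np.float64(1.56)), (np.float64(45.28), np.float64(1.06)), (np.float64(44.56), np.float64(0.98)), (np.float64(43.87), np.float64(1.84)), (np.float64(43.43), np.float64(6.05))])
7.1667 1.8995636217811681e-06
7.5333
```

Run:
```python
from h import *
def go(i,dy):
    x,y=C[i]+[0,dy]
    bot.servo_line([x,y,.075+T],velocity=.2)
    b,L=press(x,y,.0505,.0007,4,.039); print(i,dy,round(b,2),[tuple(map(float,l)) for l in L])
    bot.servo_line([x,y,.075+T],velocity=.2); print(get_obs()["time_s"])
go(3,.024); go(2,.028); go(0,.028); go(1,-.028)
```

```text
3 0.024 0.45 [(50.12, 0.11), (49.15, -0.83), (48.34, -1.18), (47.62, -1.1), (46.95, 0.55), (46.28, -0.64), (45.61, 0.35), (44.92, 0.64), (44.35, 4.33)]
10.9917
2 0.028 -0.59 [(50.12, -0.02), (49.13, 0.61), (48.34, 0.38), (47.66, 0.98), (46.96, 0.04), (46.25, 0.81), (45.59, -0.44), (44.83, -0.22), (44.24, 1.39), (44.21, 11.14)]
15.025
0 0.028 0.4 [(50.06, -0.61), (49.1, -0.81), (48.33, -0.3), (47.98, 4.4)]
17.5167
1 -0.028 -0.33 [(50.14, 0.31), (49.13, 0.42), (48.34, -0.11), (47.62, 0.38), (46.95, -0.16), (46.23, 0.05), (45.53, -0.08), (44.83, 0.74), (44.71, 5.08)]
21.55
```

Run:
```python
from h import *
x,y=C[3]
bot.servo_line([x,y,.065+T],velocity=.2)
b,L=press(x,y,.0495,.0006,17,.038); print(round(b,2),[tuple(map(float,l)) for l in L])
for _ in range(4): bot.dwell(.3); o=get_obs(); print(o["time_s"],o["wrist_force"].round(2),o["position"].round(4))
```

```text
0.02 [(49.15, -0.32), (48.36, 0.26), (47.65, -0.62), (47.04, 0.42), (46.45, 0.19), (46.15, 5.89), (45.6, 5.36), (45.05, 5.22), (44.49, 7.05), (43.92, 7.81), (43.38, 8.68), (42.82, 9.07), (42.26, 9.67), (41.72, 10.26), (41.23, 12.62), (41.19, 20.77)]
27.0 [-5.16  1.48 21.66] [ 0.4989 -0.0314  0.0582]
27.3 [-5.53  0.18 21.97] [ 0.4989 -0.0314  0.0582]
27.6 [-6.12 -0.05 21.47] [ 0.4989 -0.0314  0.0582]
27.9 [-5.79  1.28 21.89] [ 0.4989 -0.0314  0.0582]
```

Run:
```python
from workcell import vision
import cv2
r=vision.read_camera("scene")["frame"][:,:,::-1]
cv2.imwrite("pics/s2.png",cv2.resize(r[100:300,130:400],(800,593),interpolation=cv2.INTER_CUBIC))
```

```text
(no output)
```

View pics/s2.png

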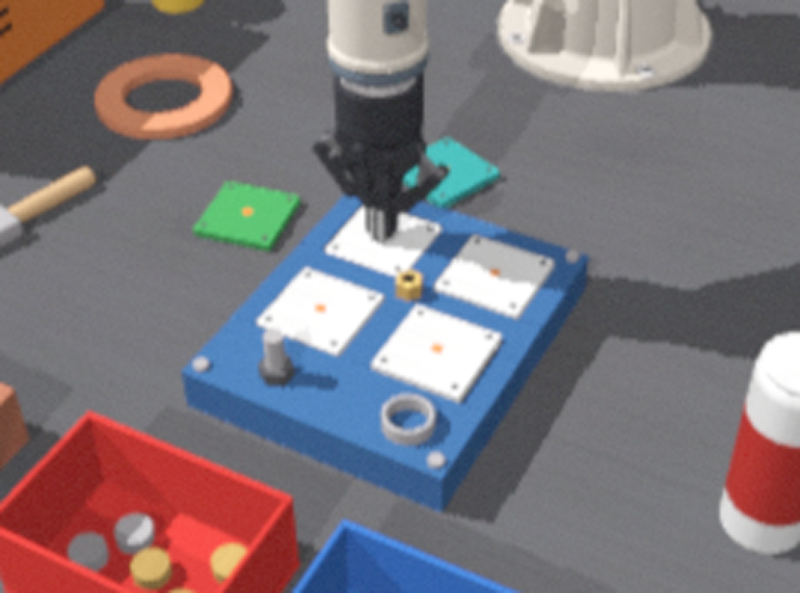

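The picture shows the fingertips at (383,235), on the middle of the near-right plate, which lies flat. The nut (408,285), bolt and ring are where they were.

```bash
python3 -c "
from workcell import hand_in
print(hand_in())"
```

```text
the job is handed in; nothing more can be done
None
```

The loose plate is the one nearest the robot on its right (pocket at about x 0.499, y −0.031): pressed at its middle it began to sink at about 5 N, went down 5 mm and then stopped hard, and I handed in with the fingertips still holding it there at about 22 N.

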